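# Slide the brass blank out over the filings bowl

## Task

Get the brass label blank ready for filing: with your fingertips, push it on the wooden filing rest until it lies flat and straight against the steel fence, with about a third of its length sticking out over the end of the rest where the white bowl stands. Only push it, do not lift or tip it, leave the other things where they are, and take your fingers clear at the end.

Things in the scene. Friction and masses are not known exactly. Their poses are not given: they have to be found in the camera images.
- blank: Loose flat brass plate with a small dark screw-hole mark in each corner, 50 (x) by 100 (y) by 6 (z) mm, 0.23 kg or so; origin at the centre of its underside. It lies on the filing rest with its long side roughly along the fence, some 12 to 22 mm short of it, up to 0.15 rad askew.
- rest: Fixed dark wooden filing rest. Its board, 90 (x) by 200 (y) by 14 mm, has its top 60 mm above the counter; the foot below is 66 by 130 mm. Origin on the counter under its middle; y along it, x across it away from the robot. A steel fence 8 mm thick and 8 mm high runs along the whole far side, inner face at x = +37 mm. Ends (y = +-100 mm) and near side (x = -45 mm) are open; the top is z = 60 mm.
- bowl: Loose white porcelain bowl, 108 mm across, 36 mm high, standing on the counter half under one end of the rest, the left (its +y) or the right (its -y); it marks the end over which the blank must stick out. Origin at the centre of its underside.
- tape_roll: Loose flat roll of pale masking tape, about 90 mm across, 19 mm high, on the counter under the other end of the rest. Origin at the centre of its underside. Leave alone.
- fitting: Loose small stepped brass fitting standing upright behind the rest, 22 by 26 by 36 mm high. Origin under its centre. Leave alone.
- salve_tin: Loose round tin with green lid behind the rest, 65 mm across, 25 mm high. Origin under its centre. Leave alone.
- wood_punch: Loose wooden punch standing upright behind the rest, 31 mm across, 45 mm high. Origin under its centre. Leave alone.
- pliers: Loose flat pliers with red handles lying to the left, 134 mm long, 11 mm high. Origin under their centre. Leave alone.

How it is judged:
At the end, for the whole second after the job is handed in: The blank lies flat and still on the rest (tilt under 0.05 rad), along the fence within 0.08 rad and with its middle within 5 mm of touching it, and 20 to 45 mm of its 100 mm length sticks out over the end of the rest on the bowl's side (((y of bowl in the frame of rest above 0 m and y of blank in the frame of rest between 0.07 and 0.095 m) or (y of bowl in the frame of rest below 0 m and y of blank in the frame of rest between -0.095 and -0.07 m)) and x of blank in the frame of rest between 0.007 and 0.016 m and angle between the y axis of blank and the y axis of rest, either way round below 0.08 rad and angle between blank's own z axis and vertical below 0.05 rad and height (world z) of blank between 0.057 and 0.064 m and linear speed of blank below 0.01 m/s).
It fails at once if the blank is lifted or tipped, or falls off the rest (height (world z) of blank above 0.068 m or height (world z) of blank below 0.05 m or angle between blank's own z axis and vertical above 0.15 rad).
It fails at once if the bowl or the roll of tape is moved more than 15 mm or tipped (distance of any of bowl, tape_roll from where it was at the start of the episode above 0.015 m or angle between any of bowl, tape_roll's own z axis and vertical above 0.4 rad).
It fails at once if the fitting, tin, punch or pliers are moved more than 15 mm or tipped (distance of any of fitting, salve_tin, wood_punch, pliers from where it was at the start of the episode above 0.015 m or angle between any of fitting, salve_tin, wood_punch, pliers's own z axis and vertical above 0.4 rad).
It also fails if it takes over 48 s, if anything falls off the work surface, if the arm or the gripper's body presses on something with over 40 N, if the wrist force passes 120 N, or if a joint passes its speed limit or range.

## Robot

A 7-joint arm with a two-finger parallel gripper is mounted at the origin on a cart in front of the work surface, level with it; the furniture and walls round the work are solid. World frame = base frame: x ahead of the robot, y to its left, z up, the work surface at z = 0. Lengths are in m, angles in rad, forces in N, time in s.
With the tool pointing down it reaches from about 0.4 to 0.9 m from the base axis. Payload 5.6 kg.
Tool frame: the origin (TCP) lies midway between the tips of the shut fingers; the grasp point (between the pads) lies 19 mm behind it; z points along the fingers, y is the line along which they close (so a half turn about z gives the same grasp; the last joint's range is limited). The gripper opens to 92 mm and grips with 3 to 60 N. Pads are 20 mm wide; open, the fingers measure 128 mm over their backs; the gripper's body (75 mm by 189 mm) begins 69 mm behind the grasp point.
Start: joints at [-1.276, 0.468, -0.012, 1.603, 0.006, 1.071, -0.056], TCP at [0.215, 0.613, 0.215] pointing down, gripper open.
Joint ranges: [-2.53, 2.53], [-0.31, 2.02], [-1.57, 1.55], [0.28, 2.44], [-1.29, 4.43], [0.15, 1.84], [-2.92, 2.92]. Speed limits (rad/s): [2.57, 2.57, 3.14, 3.14, 3.14, 3.14, 3.14].

## Interface

Orientations are given as a 3x3 rotation matrix whose columns are the frame's x, y, z axes.
In Python, from station import env, effector, solver, viewer, workorder, search_frame, tip_of gives the robot as it stands. Calls block until the motion is done:
- env.reach(position, orientation): joint-space move of the TCP to a pose.
- env.movel(position, frame=None, rate=0.15): straight line of the TCP; frame=None keeps the orientation; rate is the mean speed in m/s.
- env.goto_joints(angles): joint-space move.
- effector.release() and effector.grasp(squeeze=None): open the fingers fully, or close them until they stop; squeeze is the grip in N (None keeps the last).
- env.pause(seconds).
- solver.inverse_kinematics(position, orientation): joint angles nearest the present ones, or None.
- env.sense(): the state.
- viewer.read_camera(name): name is "scene" or "side" or "wrist"; returns (picture, depth): 480x640x3 uint8, red, green, blue; 480x640 float32, m along the optical axis (not along the pixel's ray), 0 where there is no reading.
- viewer.camera_info(name): a dict with "intrinsics" (3x3 intrinsics, pixels), "dist_coeffs" ([k1, k2, p1, p2, k3] as OpenCV has them; the pictures are not rectified), "eye" and "rotation" of the camera in the world; the wrist camera has in their place "T_tool_cam" (4x4, takes a point from camera to tool coordinates, whose origin is the TCP and whose axes are the flange's). Camera axes: x right, y up, looking along -z (the intrinsics and any distortion apply to the point x, -y, -z); pixel columns grow to the right and rows downward; lengths in m; the calibration is good to about 2 mm. A picture is of the moment at which its call begins: read the wrist's pose just before it. camera_info takes no time and is no camera call.
A pose or a line that the arm cannot do raises env.PlanningError and nothing moves.
- workorder.finish_job(): hands the job in; it is judged then, once.
Trained networks look in the newest picture that a camera, given by its name, has taken for a name from the list of things; names that differ only in an ending like _2 or _b are one class to them, and where a whole thing is asked for, a point or a joint stands for the part that bears it (a point fixed in the world has none). Each returns a list of dicts, best first, with "score" (0 to 1); they miss things now and then, are a little off and sometimes report something else, mostly with a low value. They report only what shows in the picture. A call takes as long as a camera call.
- search_frame(camera, name): "at" ([x, y, z] in m, in world coordinates, good to about 4 mm: the middle of the surface that is visible of it).
- tip_of(camera, name): "at" ([x, y, z] in m, in world coordinates, good to about 4 mm: a listed point, or the origin of a listed thing).
The state is a dict: "t": time; "joint_positions": joint angles; "joint_velocities": joint speeds; "tau": joint torques, N m; "ee_pos": TCP position; "tcp_rot": TCP orientation; "wrist_force": force on the tool from outside, world axes, zero at the start; "moment": the same for the moment, N m; "gripper_width": finger opening in m; "grasp_force": force on a finger pad.
Only numpy, scipy, OpenCV 4.12 (cv2) and the standard library are available. Lean on these libraries where they do the work, as an engineer would, in place of code of your own. Each camera call takes 0.05 s, during which the arm holds its last target. There are 200 camera calls.

## Working session

There is one attempt and no reset: what is moved stays moved. The work goes in short steps, each a Python script; the robot and the scene stay as the last script left them, time stands still between calls to the robot, and variables do not carry over. Pictures are saved under pics/ and viewed, at most 10 in all, crops included, and the job is handed in when it is done.

```bash
mkdir -p pics; ls
cat > h.py <<'E'
import numpy as np, cv2
from station import env, effector, solver, viewer, workorder, search_frame, tip_of
def shot(n,f):
    s=env.sense(); p,d=viewer.read_camera(n); cv2.imwrite(f'pics/{f}.png',p[:,:,::-1]); np.savez(f'pics/{f}.npz',p=p,d=d,e=s['ee_pos'],R=s['tcp_rot']); return p,d,s
def cam(n,s):
    c=viewer.camera_info(n); K=np.array(c['intrinsics']); D=np.array(c['dist_coeffs'],float)
    if 'eye' in c: R,t=np.array(c['rotation']),np.array(c['eye'])
    else:
        T=np.array(c['T_tool_cam']); W=np.array(s['tcp_rot']); R=W@T[:3,:3]; t=W@T[:3,3]+np.array(s['ee_pos'])
    return K,D,R,t
def ray(n,s,uv,z):
    "pixels -> world points on plane z"
    K,D,R,t=cam(n,s); q=cv2.undistortPoints(np.array(uv,float).reshape(-1,1,2),K,D)[:,0]
    d=np.c_[q[:,0],-q[:,1],-np.ones(len(q))]@R.T
    return t+d*((z-t[2])/d[:,2])[:,None]
E
python3 - <<'E'
from h import *
for n in('scene','side'):
    p,d,s=shot(n,n+'0')
    c=viewer.camera_info(n); print(n,c['eye'],np.round(c['rotation'],2).tolist())
    for o in('blank','rest','bowl','tape_roll','fitting','salve_tin','wood_punch','pliers'):
        r=tip_of(n,o); print(o,[(np.round(x['at'],3).tolist(),round(x['score'],2)) for x in r[:2]])
print(viewer.camera_info('wrist')['T_tool_cam'],np.round(s['tcp_rot'],3).tolist(),s['t'],s['gripper_width'])
E
```

```text
pics
scene [ 0.23063332 -0.20658075  0.69565945] [[0.91, 0.29, -0.29], [-0.41, 0.67, -0.62], [0.02, 0.68, 0.73]]
blank [([0.451, 0.276, 0.056], 0.62), ([0.483, 0.415, 0.002], 0.26)]
rest [([0.464, 0.282, -0.002], 0.78)]
bowl [([0.483, 0.415, 0.0], 0.64)]
tape_roll [([0.432, 0.14, -0.0], 0.88)]
fitting [([0.551, 0.276, 0.004], 0.66)]
salve_tin [([0.575, 0.351, -0.006], 0.8), ([0.541, 0.234, -0.002], 0.41)]
wood_punch [([0.538, 0.233, -0.001], 0.92), ([0.437, 0.137, 0.003], 0.71)]
pliers [([0.459, 0.597, 0.001], 0.62)]
side [0.33604163 1.3550725  0.50168297] [[-0.98, 0.09, -0.16], [-0.18, -0.39, 0.9], [0.02, 0.92, 0.4]]
blank [([0.455, 0.278, 0.062], 0.91)]
rest [([0.462, 0.272, 0.002], 0.73)]
bowl [([0.482, 0.419, -0.0], 0.71)]
tape_roll [([0.428, 0.144, -0.002], 0.69)]
fitting [([0.552, 0.266, -0.003], 0.48)]
salve_tin [([0.582, 0.352, 0.001], 0.61)]
wood_punch [([0.537, 0.236, 0.004], 0.57)]
pliers [([0.458, 0.593, -0.001], 0.93)]
[[ 4.01095229e-04  9.66771366e-01  2.55642260e-01  7.13484438e-02]
 [ 9.99999875e-01 -3.11532835e-04 -3.90835828e-04 -4.49564515e-04]
 [-2.98207929e-04  2.55642385e-01 -9.66771370e-01 -1.71317752e-01]
 [ 0.00000000e+00  0.00000000e+00  0.00000000e+00  1.00000000e+00]] [[-0.943, 0.331, -0.0], [0.331, 0.943, -0.0], [-0.0, -0.0, -1.0]] 0.45 0.09187838819200758
```

View pics/scene0.png

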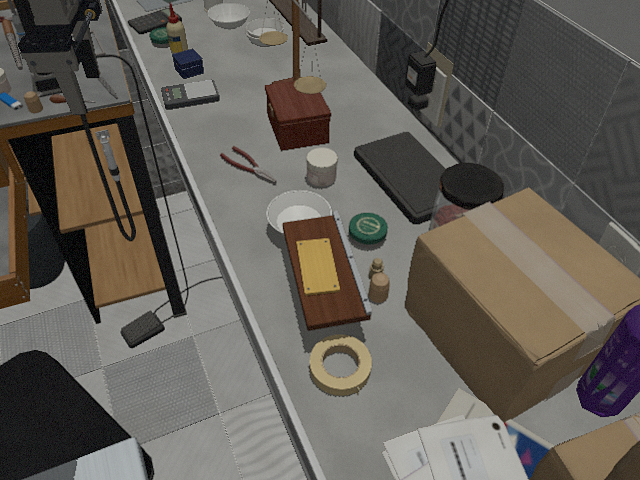

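The scene view shows the rest (corners about (284,220), (335,214), (368,318), (307,327)) with the blank around (320,266). The bowl is at its left (+y) end at (298,212) and the tape is at the other end. Next is a wrist look from above.

Run:
```python
from h import *
s=env.sense()
c=ray('scene',s,[(284,220),(335,214),(368,318),(307,327)],.06); print(c.round(3))
effector.grasp(10)
a=np.arctan2(*( (c[0]+c[1]-c[2]-c[3])[:2])) # x/y
Y=np.array([np.sin(a),np.cos(a),0]);Z=np.array([0,0,-1.]);X=np.cross(Y,Z)
print(a,X)
env.reach([.455,.275,.25],np.c_[X,Y,Z])
p,d,s=shot('wrist','w1'); print(s['t'],s['ee_pos'],s['gripper_width'])
```

```text
[[0.443 0.384 0.06 ]
 [0.523 0.365 0.06 ]
 [0.48  0.165 0.06 ]
 [0.398 0.185 0.06 ]]
0.2203506062667317 [-0.97582088  0.21857177  0.        ]
3.775 [0.45445868 0.27629594 0.24991964] 0.0003185875874439966
```

View pics/w1.png

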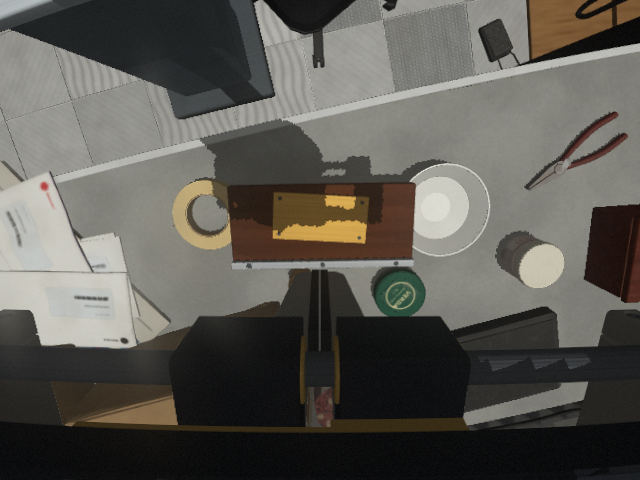

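The wrist view shows the rest's near corners at (230,185) and (415,182), and the fence along row ~262. The blank's corners are at about (275,191), (369,197), (367,243) and (273,239). I'll enlarge a crop to get more exact corners.

Run:
```python
import cv2
p=cv2.imread('pics/w1.png')[170:280,220:425]
p=cv2.convertScaleAbs(cv2.resize(p,None,fx=3.9,fy=3.9,interpolation=cv2.INTER_CUBIC),alpha=1.8,beta=20); cv2.imwrite('pics/w1c.png',p); print(p.shape)
```

```text
(429, 800, 3)
```

View pics/w1c.png

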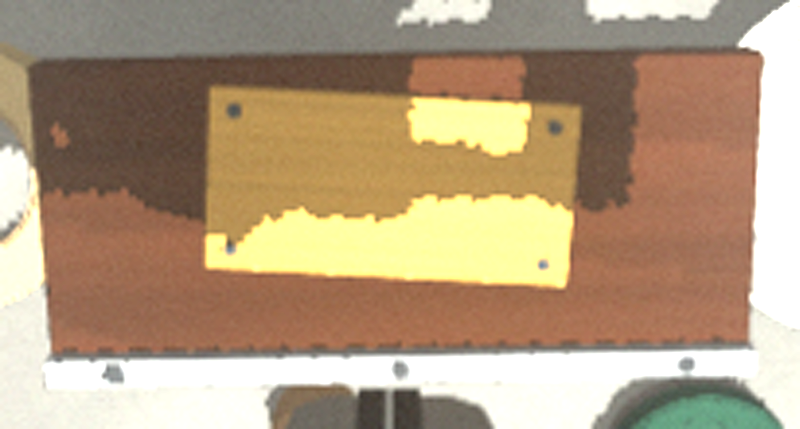

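The enlarged crop gives clear corners: board near edge (32,60)–(760,50), fence foot (52,353)–(748,345), and blank (210,86), (581,104), (568,288), (205,268).

```bash
cat >> h.py <<'E'
def frame(near,foot):
    # near: (right end, left end) world pts on near edge; foot: same at fence foot (x=+37)
    v=(near[1]-near[0])+(foot[1]-foot[0]); Y=np.r_[v[:2],0]/np.linalg.norm(v[:2]); X=np.cross(Y,[0,0,1.])
    P=np.array([near[0],near[1],foot[0],foot[1]]); L=np.array([[-.045,-.1],[-.045,.1],[.037,-.1],[.037,.1]])
    o=np.mean(P-L[:,:1]*X-L[:,1:]*Y,0); return o,X,Y
E
python3 - <<'E'
from h import *
z=np.load('pics/w1.npz'); s=dict(ee_pos=z['e'],tcp_rot=z['R'])
f=lambda l:np.array(l)/3.9+[220-.4,170-.4]
c=ray('wrist',s,f([(32,60),(760,50),(52,353),(748,345)]),.06)
b=ray('wrist',s,f([(210,86),(581,104),(568,288),(205,268)]),.066)
o,X,Y=frame(c[:2],c[2:]); loc=lambda p:np.c_[(p-o)@X,(p-o)@Y].round(4)
print(o,X,Y,np.arctan2(Y[0],Y[1])); print(loc(c)); print(loc(b),loc(b).mean(0))
np.savez('rest.npz',o=o,X=X,Y=Y)
K,D,R,t=cam('wrist',s)
# depth check of height
q=z['d'][235,330]; print('blank depth',q, 'expected', (-(R.T@(ray('wrist',s,[(330,235)],.066)[0]-t)))[2])
E
```

```text
[0.46429125 0.2765163  0.06      ] [ 0.97901369 -0.20379451  0.        ] [0.20379451 0.97901369 0.        ] 0.20523221686287937
[[-0.0457 -0.0986]
 [-0.0459  0.0984]
 [ 0.0377 -0.0995]
 [ 0.0379  0.0997]]
[[-0.0386 -0.0498]
 [-0.0325  0.0493]
 [ 0.0186  0.0469]
 [ 0.0115 -0.0535]] [-0.01025  -0.001775]
blank depth 0.3658906 expected 0.36633309326378755
```

```bash
cat >> h.py <<'E'
try:
    z=np.load('rest.npz'); o,X,Y=z['o'],z['X'],z['Y']
    RT=np.c_[-X,Y,[0,0,-1.]]
except Exception: pass
def W(x,y,z): return o*[1,1,0]+x*X+y*Y+[0,0,z]
def F():
    f=np.array(env.sense()['wrist_force']); return np.array([f@X,f@Y,f[2]]).round(1)
def push(x0,y0,x1,y1,n,lim,z=.0627,rate=.04):
    for k in range(1,n+1):
        a=k/n; env.movel(W(x0+(x1-x0)*a,y0+(y1-y0)*a,z),rate=rate)
        f=F(); print(k,round(x0+(x1-x0)*a,4),round(y0+(y1-y0)*a,4),f)
        if np.abs(f-F0[0]).max()>lim: print('stop');break
F0=[np.zeros(3)]
E
python3 - <<'E'
from h import *
env.reach(W(-.075,-.002,.12),RT)
env.movel(W(-.062,-.002,.0627),RT,rate=.12)
F0[0]=F(); print('bias',F0[0])
push(-.062,-.002,-.032,-.002,3,8)
push(-.032,-.002,-.020,-.002,6,6)
s=env.sense(); loc=np.array(s['ee_pos'])-o; print(loc@X,loc@Y,loc[2],s['t'])
p,d,s=shot('wrist','w2')
cv2.imwrite('pics/w2c.png',cv2.convertScaleAbs(cv2.resize(p[100:400,120:520,::-1],None,fx=2,fy=2,interpolation=cv2.INTER_CUBIC),alpha=1.5))
E
```

```text
bias [ 0.1  0.1 -0.4]
1 -0.052 -0.002 [ 0.1 -0.2 -0.9]
2 -0.042 -0.002 [-0.6 -0.1 -0.3]
3 -0.032 -0.002 [-0.4 -0.1  0.5]
1 -0.03 -0.002 [ 0.1 -0.6  0.6]
2 -0.028 -0.002 [-0.7  0.9  0.1]
3 -0.026 -0.002 [-0.6 -0.6 -0. ]
4 -0.024 -0.002 [-2.1 -0.2  1. ]
5 -0.022 -0.002 [-4.9 -1.3  3.5]
6 -0.02 -0.002 [-9.8 -1.2  5.9]
stop
-0.023401609037109725 -0.002297299838320558 0.002422844655725176 7.8
```

View pics/w2c.png

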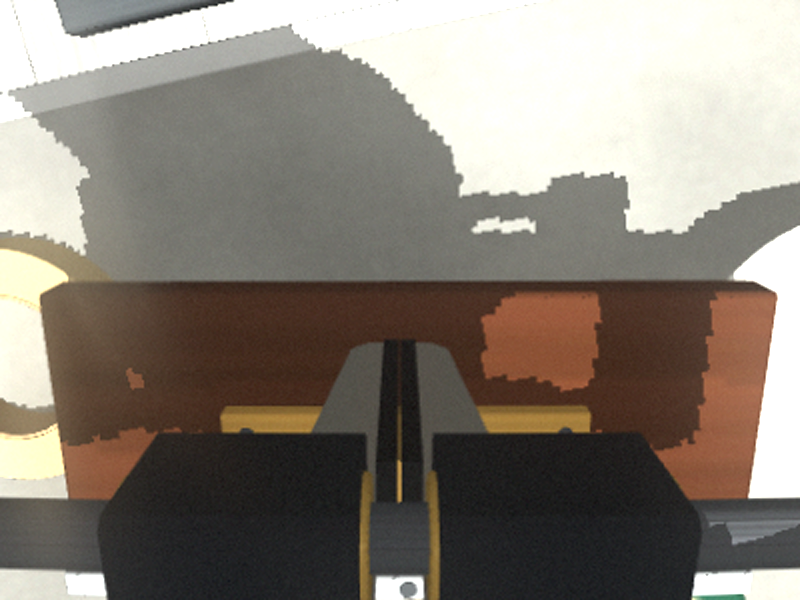

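The blank now lies straight against the fence (crop columns 222–590, so y≈0). Next I'll push it along the fence from its right end.

Run:
```python
from h import *
env.movel(W(-.045,-.002,.0627),rate=.1)
env.movel(W(-.045,-.002,.10),rate=.2)
env.reach(W(.009,-.092,.10),RT)
env.movel(W(.009,-.088,.0627),rate=.12)
F0[0]=F(); print('bias',F0[0])
push(.009,-.088,.009,.004,8,12,rate=.06)
s=env.sense(); loc=np.array(s['ee_pos'])-o; print(loc@X,loc@Y,loc[2],s['t'])
p,d,s=shot('scene','s3')
cv2.imwrite('pics/s3c.png',cv2.convertScaleAbs(cv2.resize(p[180:340,250:400,::-1],None,fx=3.7,fy=3.7,interpolation=cv2.INTER_CUBIC),alpha=1.3))
```

```text
bias [-0.9  0.4 -0.4]
1 0.009 -0.0765 [-0.1 -0.3 -0. ]
2 0.009 -0.065 [-0.2 -0.5  0.4]
3 0.009 -0.0535 [0.7 0.  0.2]
4 0.009 -0.042 [0.9 1.  0.5]
5 0.009 -0.0305 [ 0.7 -0.5 -0.8]
6 0.009 -0.019 [0.4 0.3 0.2]
7 0.009 -0.0075 [-0.2  0.3 -0.5]
8 0.009 0.004 [-0.5 -0.1  0.5]
0.008931928540108382 0.004792489616381823 0.002703915950698868 12.2833
```

View pics/s3c.png

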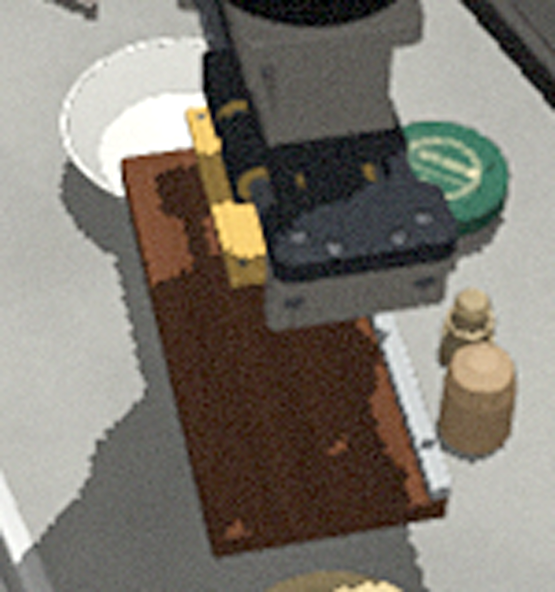

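The blank already sticks out over the left end, with its near corner at crop (190,108). The gripper hides the rest of it, so I'll clear the fingers and measure from above.

Run:
```python
from h import *
env.movel(W(.009,-.012,.0627),rate=.1)
env.movel(W(.009,-.012,.10),rate=.2)
env.movel(W(-.01,.03,.22),rate=.2)
p,d,s=shot('wrist','w4'); print(s['t'])
cv2.imwrite('pics/w4c.png',cv2.convertScaleAbs(cv2.resize(p[150:300,180:440,::-1],None,fx=3,fy=3,interpolation=cv2.INTER_CUBIC),alpha=1.6,beta=15))
```

```text
13.7667
```

View pics/w4c.png

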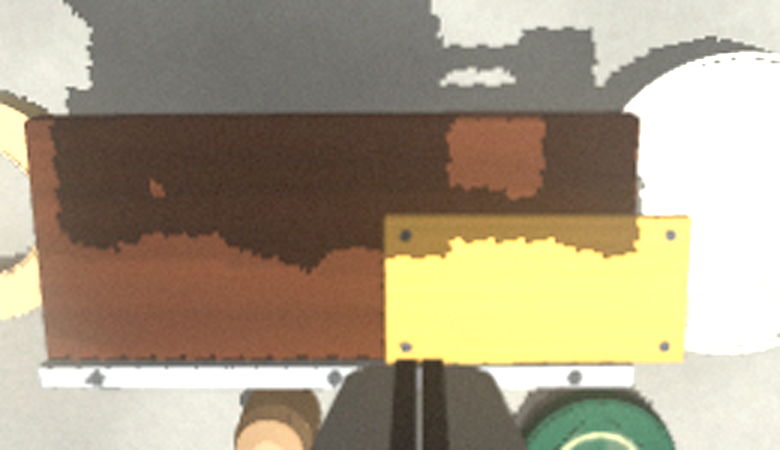

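The blank is straight and touching the fence, with corners at (385,216), (689,217), (684,362) and (386,362). The rest's end is at about column 637, so the overhang is only ~17 mm. I'll push the remainder.

Run:
```python
from h import *
z=np.load('pics/w4.npz'); s0=dict(ee_pos=z['e'],tcp_rot=z['R'])
f=lambda l:np.array(l)/3+[180-.33,150-.33]
loc=lambda p:np.c_[(p-o)@X,(p-o)@Y].round(4)
b=loc(ray('wrist',s0,f([(385,216),(689,217),(684,362),(386,362)]),.066))
e=loc(ray('wrist',s0,f([(27,117),(637,117),(48,359),(634,359)]),.06))
bias=(e[:,1].mean()); y=b[:,1].mean()-bias
print(b,e,y)
d=.083-y; assert 0<d<.03
yt=.0048+d; print('advance',d,yt)
env.movel(W(.009,-.012,.10),rate=.25)
env.movel(W(.009,-.010,.0627),rate=.12)
F0[0]=F()
push(.009,-.010,.009,yt,2,12,rate=.05)
env.movel(W(.009,yt-.02,.0627),rate=.1)
env.movel(W(.009,yt-.02,.10),rate=.2)
env.movel(W(-.01,.03,.22),rate=.2)
p,dd,s=shot('wrist','w5'); print(s['t'])
cv2.imwrite('pics/w5c.png',cv2.convertScaleAbs(cv2.resize(p[150:300,180:440,::-1],None,fx=3,fy=3,interpolation=cv2.INTER_CUBIC),alpha=1.6,beta=15))
```

```text
[[-0.0138  0.0173]
 [-0.0135  0.1157]
 [ 0.0362  0.1174]
 [ 0.0362  0.0172]] [[-0.0453 -0.0987]
 [-0.0451  0.0984]
 [ 0.0376 -0.0994]
 [ 0.0373  0.1018]] 0.066375
advance 0.016625 0.021425
1 0.009 0.0057 [-0.1 -0.6 -0.1]
2 0.009 0.0214 [-0.3 -0.4 -0. ]
17.3333
```

View pics/w5c.png

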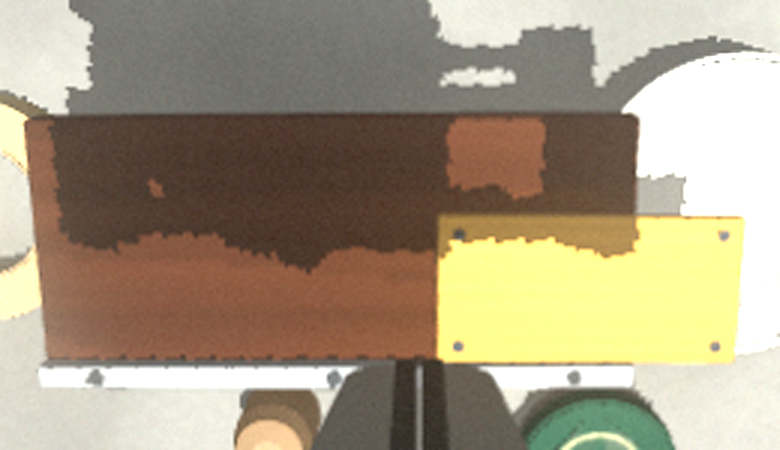

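The blank's columns are now 438–742, a 53 px (≈17 mm) advance, so y≈0.084 with ~34 mm sticking out. It is straight against the fence, the fingers are clear and the bowl hasn't moved. I'm handing it in.

```bash
python3 -c "
from h import *
print(workorder.finish_job())"
```

```text
the job is handed in; nothing more can be done
None
```

I handed the job in at about 17 s of robot time: the blank lies straight against the fence with about 34 mm sticking out over the bowl end, and the fingers are clear; these are my camera measurements, as no verdict came back.

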